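Find the splitter's loose bolt and hold its cover open

TASK

First put the thickness gauge from its wooden stand fully home, blade down, in the gauge gap of the leather splitter, and let go of it. Then tap the bolts from above to find the loose one, which sinks when tapped and stays down, and lift the cover behind that bolt by about 45 degrees, leaving the other covers shut and the jar, hammer and awl alone. Finish while holding that cover open: it falls shut if let go.

Things in the scene. Friction and masses are not known exactly. Their poses are not given: they have to be found in the camera images.
- machine: fixed grey leather splitter; origin at table level; x away from the robot at yaw 0, y left. mm: base x -70..145, y -155..245; bolt rail x -61..-5, top z 45, bolts at x -33, y 90, 0, -90; behind each bolt a hinged aluminium cover x 5..83, 86 wide; behind these a roller x 100..136, top z 64, between cheeks y +-145, 72 high; at y 200 a steel gauge block, 70 x 60, 60 high, with the gap.
- gap (a point): centre of the mouth of the gauge gap, on top of the steel block (70 x 60 mm, top at z 60 mm). The gap is a vertical slot 6 mm wide along machine x and 27 mm long along machine y, edges chamfered 2 mm, 52 mm deep.
- stand: fixed wooden stand, 90 x 70 x 45 mm high, origin at its underside, with a slot 6 (x) by 27 mm (y) in the middle of its top, in which the gauge stands upright at the start.
- gauge: thickness gauge, 90 g: steel blade 3 mm thick (own x), 24 wide (own y), 35 long, pointing down, below a brass handle 14 thick (x), 32 wide (y), 45 tall. Origin: centre of the blade tip, z up; shoulder (handle underside) at z 35 mm, handle top at z 80. It stands in the stand with its shoulder on the top; fully home in the gap the shoulder rests on the block.
- jar: bystander: amber glass jar with black cap, diameter 68 mm, 100 mm high; origin at its underside.
- hammer: bystander: hammer lying on the table left of the machine, handle along its own -x.
- awl: bystander: awl with handle, lying on the table to the right of the stand, along its own x.
- bolt_1 (a joint): how far the left (+y) bolt has been pushed down: 0 as it stands at the start, 7 mm at most. A tight bolt yields less than 2 mm; the loose one (any of the three, all look alike) sinks by about 7 mm when pushed with more than 3 N (tap with about 8 N) and stays down.
- bolt_1_top (a point): centre of the top of the left (+y) bolt's head (hexagon 22 mm across corners, top 18 mm above the rail at the start); moves with the bolt.
- cover_1 (a joint): angle of the left (+y) cover, behind bolt 1: 0 shut (level), grows as its front edge (towards the robot) rises, to 1.3 rad at most; light (120 g), turns freely and falls shut if let go.
- cover_1_handle (a point): centre of the left (+y) cover's T-handle: a dark round bar, diameter 16 mm, 24 mm long along machine y, 26 mm above the plate's upper side on a 10 mm post. Moves with the cover; can be pinched on its two ends from above, the bar then pivots between the fingers.
- cover_1_hinge (a point): point on the left (+y) cover's hinge axis (along machine y), at its far edge; the handle centre lies 58 mm nearer the robot and 30 mm higher when shut.
- bolt_2 (a joint): how far the middle bolt has been pushed down: 0 as it stands at the start, 7 mm at most. A tight bolt yields less than 2 mm; the loose one (any of the three, all look alike) sinks by about 7 mm when pushed with more than 3 N (tap with about 8 N) and stays down.
- bolt_2_top (a point): centre of the top of the middle bolt's head (hexagon 22 mm across corners, top 18 mm above the rail at the start); moves with the bolt.
- cover_2 (a joint): angle of the middle cover, behind bolt 2: 0 shut (level), grows as its front edge (towards the robot) rises, to 1.3 rad at most; light (120 g), turns freely and falls shut if let go.
- cover_2_handle (a point): centre of the middle cover's T-handle: a dark round bar, diameter 16 mm, 24 mm long along machine y, 26 mm above the plate's upper side on a 10 mm post. Moves with the cover; can be pinched on its two ends from above, the bar then pivots between the fingers.
- cover_2_hinge (a point): point on the middle cover's hinge axis (along machine y), at its far edge; the handle centre lies 58 mm nearer the robot and 30 mm higher when shut.
- bolt_3 (a joint): how far the right (-y) bolt has been pushed down: 0 as it stands at the start, 7 mm at most. A tight bolt yields less than 2 mm; the loose one (any of the three, all look alike) sinks by about 7 mm when pushed with more than 3 N (tap with about 8 N) and stays down.
- bolt_3_top (a point): centre of the top of the right (-y) bolt's head (hexagon 22 mm across corners, top 18 mm above the rail at the start); moves with the bolt.
- cover_3 (a joint): angle of the right (-y) cover, behind bolt 3: 0 shut (level), grows as its front edge (towards the robot) rises, to 1.3 rad at most; light (120 g), turns freely and falls shut if let go.
- cover_3_handle (a point): centre of the right (-y) cover's T-handle: a dark round bar, diameter 16 mm, 24 mm long along machine y, 26 mm above the plate's upper side on a 10 mm post. Moves with the cover; can be pinched on its two ends from above, the bar then pivots between the fingers.
- cover_3_hinge (a point): point on the right (-y) cover's hinge axis (along machine y), at its far edge; the handle centre lies 58 mm nearer the robot and 30 mm higher when shut.

How it is judged (in metres and radians):
On the way, in this order (a step that is already met when the one before it is completed fails the run):
1. the gauge blade is fully home in the gap and let go (z of gauge in the frame of gap below -0.032 m and horizontal distance between gauge and gap below 0.007 m and angle between the z axis of gauge and the z axis of gap, either way round below 0.12 rad and contact force between the fingers and gauge below 0.1 N), for 0.2 s.
2. the loose bolt has been tapped down (value of joint any of bolt_1, bolt_2, bolt_3 above 0.004 m), for 0.1 s.
At the end, for the whole second after the job is handed in: The gauge's shoulder is within 3 mm of the block's top at the gap, upright; the tapped loose bolt is down by more than 4 mm; the cover behind it is held up by the fingers at more than 0.55 rad; the other two covers are shut (below 0.1 rad) (z of gauge in the frame of gap below -0.032 m and horizontal distance between gauge and gap below 0.007 m and angle between the z axis of gauge and the z axis of gap, either way round below 0.12 rad and ((value of joint bolt_1 above 0.004 m and value of joint cover_1 above 0.55 rad and contact force between the fingers and cover_1 above 0.3 N and value of joint each of cover_2, cover_3 below 0.1 rad) or (value of joint bolt_2 above 0.004 m and value of joint cover_2 above 0.55 rad and contact force between the fingers and cover_2 above 0.3 N and value of joint each of cover_1, cover_3 below 0.1 rad) or (value of joint bolt_3 above 0.004 m and value of joint cover_3 above 0.55 rad and contact force between the fingers and cover_3 above 0.3 N and value of joint each of cover_1, cover_2 below 0.1 rad))); the arm keeps its last pose, push and grip.
It fails at once if a cover is lifted whose bolt has not been found loose ((value of joint cover_1 above 0.3 rad and value of joint bolt_1 below 0.004 m) or (value of joint cover_2 above 0.3 rad and value of joint bolt_2 below 0.004 m) or (value of joint cover_3 above 0.3 rad and value of joint bolt_3 below 0.004 m)).
It fails at once if a bystander is shoved by more than 40 mm (distance of any of jar, hammer, awl from where it was at the start of the episode above 0.04 m).
It also fails if it takes over 59 s, if anything falls off the work surface, if the arm or the gripper's body presses on something with over 40 N, if the wrist force passes 120 N, or if a joint passes its speed limit or range.

ROBOT

A 6-joint arm with a two-finger parallel gripper is mounted at the origin on the work surface. World frame = base frame: x ahead of the robot, y to its left, z up, the work surface at z = 0. Lengths are in mm, angles in rad, forces in N, time in s.
With the tool pointing down it reaches from about 350 to 775 mm from the base axis. Payload 7.3 kg.
Tool frame: the origin (TCP) lies at the very end of the fingers, on their centre line; the grasp point (between the pads) lies 19 mm behind it; z points along the fingers, y is the line along which they close (so a half turn about z gives the same grasp; the last joint's range is limited). The gripper opens to 92 mm and grips with 3 to 60 N. Pads are 19 mm wide; open, the fingers measure 130 mm over their backs; the gripper's body (75 mm by 190 mm) begins 47 mm behind the grasp point.
Start: joints at [1.136, 0.342, 1.524, -0, 1.275, -0.146], TCP at [149.506, 503.282, 226.741] pointing down, gripper open.
Joint ranges: [-2.53, 2.53], [-0.77, 2.02], [0.04, 2.7], [-1, 4.14], [0.28, 2.66], [-3.11, 3.11]. Speed limits (rad/s): [2.57, 2.57, 3.14, 3.14, 3.14, 3.14].

INTERFACE

Orientations are given as [roll, pitch, yaw] about the fixed x, y, z axes, in that order (R = Rz(yaw) Ry(pitch) Rx(roll)).
In Python, from plant import get_obs, vision, workorder gives the robot as it stands.
- The arm moves only by the shell command python3 -m pendant 'ROWS' [OPENING]. ROWS is a JSON object of lists of equal length, an entry for each row: "dp": the shift along the tool's x, y, z in m, a list of three; "rotation": the turn, a rotation vector about the tool's x, y, z in rad, a list of three. A call has 1 to 8 rows; each row is the pose to reach, as a shift and turn from the pose commanded when the call began, along the tool's axes at that moment; what a row does not reach only later rows make up. A row lasts 1/8 s, in which the tool goes at most 62.5 mm and 10.7 degrees, less where a joint would pass 70% of its speed; a pose out of reach is approached as far as the arm can. A call with a gripper value outside its range is refused whole. OPENING is the finger opening in m, from 0 to 0.0918, set as the call begins (- or left out, the last holds). The fingers move at their own pace and stop on an object; the grip force is fixed at half the most. Time passes only in rows, so rows that repeat a pose let the fingers close. It gives the time, the measured TCP pose, the force, the opening and the grip force at its end, in the units of the state.
- get_obs(): the state, without advancing time (a new reading comes with each control period).
- vision.capture(name): name is "scene" or "top"; returns a dict with "pixels" (480x640x3 uint8, red, green, blue), "vfov" (degrees; the focal length in pixels is half the picture's height over the tangent of half this angle, whatever the lens; pixels are square), "cx", "cy" (the principal point, pixels), "pose" (4x4, takes a point from camera to world coordinates). Camera axes: x right, y up, looking along -z (the intrinsics and any distortion apply to the point x, -y, -z); pixel columns grow to the right and rows downward; lengths in mm; the calibration is good to about 2 mm. A picture is of the moment at which its call begins. There is no depth.
- workorder.close_job(): hands the job in; it is judged then, once.
The state is a dict: "time": time; "joint_positions": joint angles; "dq": joint speeds; "tau": joint torques, N m; "tool_pos": TCP position; "tcp_rot": TCP orientation; "contact_force": force on the tool from outside, world axes, zero at the start; "moment": the same for the moment, N m; "grip_width": finger opening in mm; "finger_force": force on a finger pad.
Only numpy, scipy, OpenCV 4.12 (cv2) and the standard library are available. Lean on these libraries where they do the work, as an engineer would, in place of code of your own. Each camera call takes 0.05 s, during which the arm holds its last target. There are 200 camera calls.

## Working session

There is one attempt and no reset: what is moved stays moved. The work goes in short steps, Python scripts to look and compute and a shell command to move; the robot and the scene stay as the last step left them, time stands still between calls to the robot, and variables do not carry over. Pictures are saved under pics/ and viewed, at most 10 in all, crops included, and the job is handed in when it is done.

```bash
mkdir -p pics; ls; python3 - <<'E'
from plant import get_obs, vision
import cv2,numpy as np
for n in("scene","top"):
    c=vision.capture(n); cv2.imwrite(f"pics/{n}0.png",c["pixels"][...,::-1])
    print(n,{k:(np.round(v,4).tolist() if not isinstance(v,str) else v) for k,v in c.items() if k!="pixels"})
print(get_obs())
E
```

```text
pics
scene {'vfov': 51.9211, 'cx': 319.9153, 'cy': 237.204, 'pose': [[0.0686, -0.5341, 0.8426, 1634.6784], [0.9976, 0.0478, -0.0509, -82.2958], [-0.0131, 0.8441, 0.5361, 772.2999], [0.0, 0.0, 0.0, 1.0]]}
top {'vfov': 55.1969, 'cx': 317.6638, 'cy': 238.4133, 'pose': [[0.0153, 0.9805, -0.1959, 343.4988], [-0.9997, 0.0109, -0.0238, -28.6759], [-0.0212, 0.1962, 0.9803, 1184.2206], [0.0, 0.0, 0.0, 1.0]]}
{'time': 0.1, 'joint_positions': array([ 1.13598681e+00,  3.42664573e-01,  1.52489190e+00, -1.80578573e-05,
        1.27541368e+00, -1.45976759e-01]), 'dq': array([-4.17867130e-04, -2.85469030e-03, -1.32025943e-03, -1.50649638e-03,
       -6.99994884e-05, -8.93386463e-04]), 'tau': array([ 1.79590756e-03, -4.32008278e+01, -2.44695354e+01,  7.19860476e-02,
        5.25714154e-02, -7.19279979e-05]), 'tool_pos': array([149.35889211, 502.93604451, 226.11881214]), 'tcp_rot': array([-3.14022730e+00, -1.83284027e-04,  2.85276504e+00]), 'contact_force': array([ 0.20597846, -0.2868719 ,  0.64678586]), 'moment': array([ 0.03881741, -0.01107466, -0.02684757]), 'finger_force': 0.0, 'grip_width': 91.44663171139695}
```

View pics/scene0.png

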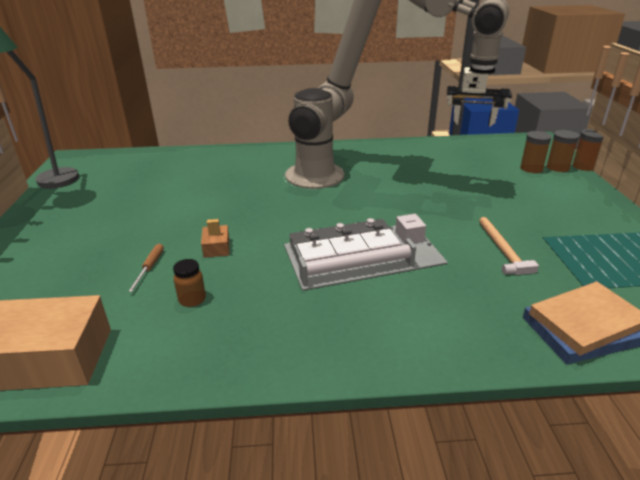

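View pics/top0.png

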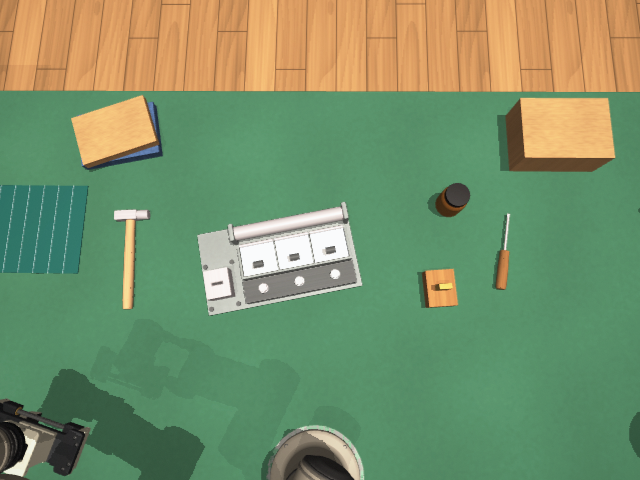

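The scene view shows the stand at (215,240) and machine at (360,250). The top view shows the gauge handle top at about (445,286) on the stand (441,288), the gauge block at (217,283), bolts near (263,288), (299,281), (335,274), and T-handles near (258,264), (294,257), (330,250).

```bash
cat > h.py <<'E'
from plant import get_obs, vision
import cv2,numpy as np
from scipy.spatial.transform import Rotation as R
def ray(c,uv):
    f=240/np.tan(np.radians(c["vfov"]/2)); P=np.array(c["pose"])
    d=P[:3,:3]@np.array([(uv[0]-c["cx"])/f,-(uv[1]-c["cy"])/f,-1]); return P[:3,3],d
def plane(c,uv,z):
    o,d=ray(c,uv); return (o+d*(z-o[2])/d[2])
def proj(c,p):
    f=240/np.tan(np.radians(c["vfov"]/2)); P=np.array(c["pose"])
    q=P[:3,:3].T@(np.array(p,float)-P[:3,3]); return np.array([c["cx"]+f*q[0]/-q[2],c["cy"]-f*q[1]/-q[2]])
def blobs(mask,box,amin=4):
    x0,y0,x1,y1=box; m=mask[y0:y1,x0:x1].astype(np.uint8)
    n,l,s,ce=cv2.connectedComponentsWithStats(m)
    return [(np.round(ce[i]+[x0,y0],2).tolist(),int(s[i,4]),s[i,:4].tolist()) for i in range(1,n) if s[i,4]>=amin]
E
python3 - <<'E'
from h import *
c=vision.capture("top"); im=c["pixels"].astype(int); np.save("top.npy",im)
hsv=cv2.cvtColor(c["pixels"],cv2.COLOR_RGB2HSV).astype(int); V=hsv[...,2];S=hsv[...,1]; H=hsv[...,0]
a=cv2.resize(c["pixels"][195:320,190:370],None,fx=4.2,fy=4.2,interpolation=cv2.INTER_CUBIC)
cv2.imwrite("pics/a.png",a[...,::-1])
b=cv2.resize(c["pixels"][260:315,415:470],None,fx=10,fy=10,interpolation=cv2.INTER_CUBIC)
cv2.imwrite("pics/b.png",b[...,::-1])
print("bright rail",blobs((V>150)&(S<60),(242,262,350,300)))
print("dark handles",blobs((V<110)&(S<90),(240,240,345,270)))
print("slot",blobs((V<130)&(S<90),(206,270,230,298),2))
print("block",blobs((V>185)&(S<60),(200,262,235,300)))
print("gauge",blobs((H>18)&(H<32)&(S>120)&(V>120),(420,262,462,310)))
print("stand",blobs((H<32)&(S>90)&(V>60),(420,262,462,312)))
for p in [(445,286),(441,288)]: print(im[p[1],p[0]],hsv[p[1],p[0]])
E
```

```text
bright rail [([271.83, 267.5], 692, [0, 0, 86, 20]), ([334.79, 273.55], 86, [88, 7, 11, 10]), ([299.12, 280.6], 86, [52, 14, 11, 10]), ([263.1, 287.57], 88, [16, 21, 11, 10]), ([242.8, 293.93], 30, [0, 23, 4, 15]), ([315.0, 292.46], 237, [32, 22, 76, 16])]
dark handles [([330.5, 247.0], 10, [87, 6, 8, 3]), ([330.69, 251.62], 13, [87, 11, 9, 3]), ([293.33, 254.33], 9, [50, 14, 8, 2]), ([294.33, 258.67], 12, [51, 18, 8, 3]), ([258.64, 261.27], 11, [14, 20, 9, 3]), ([320.55, 264.74], 93, [55, 20, 50, 10]), ([258.69, 265.54], 13, [15, 24, 9, 4])]
slot [([228.75, 273.25], 12, [22, 0, 2, 9]), ([216.72, 283.06], 18, [6, 12, 10, 3]), ([225.5, 296.67], 12, [15, 26, 9, 2])]
block [([217.0, 278.75], 897, [1, 0, 34, 38]), ([229.81, 298.48], 21, [23, 35, 12, 3])]
gauge [([445.68, 285.71], 69, [19, 21, 14, 6])]
stand [([439.43, 287.84], 1191, [2, 7, 36, 39])]
[249 234 121] [ 26 131 249]
[247 235 122] [ 27 129 247]
```

View pics/a.png

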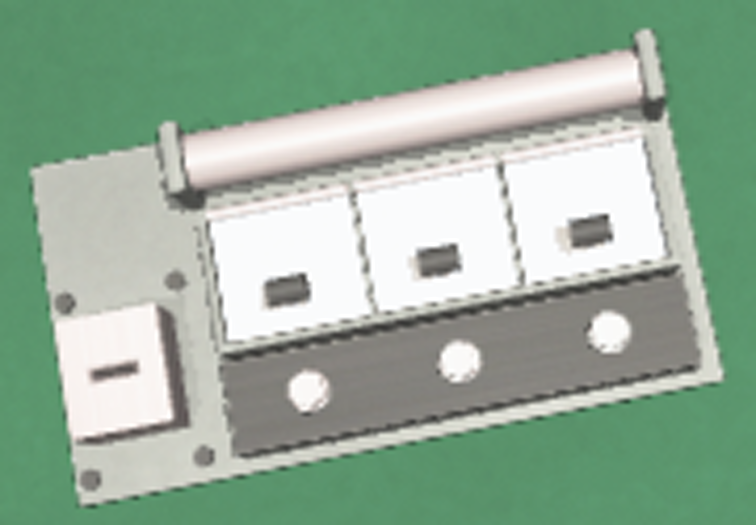

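View pics/b.png

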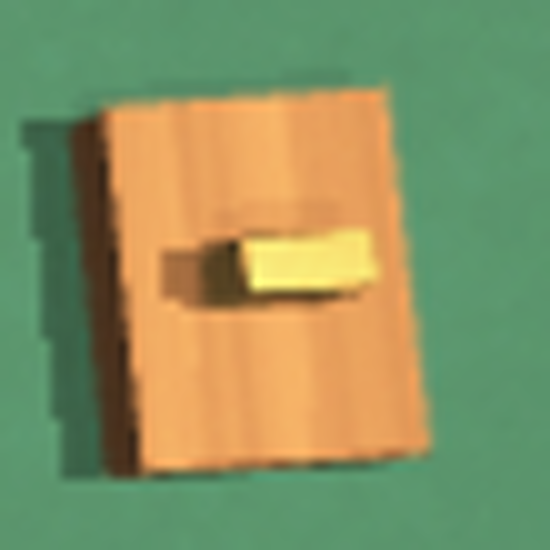

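The machine crop shows bolts, handles and slot (slot centre ≈ (217,283) px) clearly; the stand crop shows the stand's top corners at crop (105,107),(388,90),(432,452),(140,475) and the handle top centred at (310,261), i.e. (445.6,285.7) in the picture.

```bash
python3 - <<'E'
from h import *
c=vision.capture("top"); s=vision.capture("scene")
B=[plane(c,p,63) for p in [(263.1,287.57),(299.12,280.6),(334.79,273.55)]]
print("bolts",np.round(B,1),"dists",np.linalg.norm(B[0]-B[1]),np.linalg.norm(B[1]-B[2]))
d=(B[0]-B[2])[:2]; yaw=np.arctan2(-d[0],d[1]); Rm=np.array([[np.cos(yaw),-np.sin(yaw)],[np.sin(yaw),np.cos(yaw)]])
o=np.mean(B,0)[:2]-Rm@[-33,0]; print("machine yaw",yaw,"origin",o)
sl=plane(c,(216.72,283.06),60)
print("slot",sl,"in machine",Rm.T@(sl[:2]-o))
for n,k in zip((1,2,3),[(258.6,263.7),(294,257.3),(330.5,250.2)]):
    h=plane(c,k,75); print("handle",n,h,Rm.T@(h[:2]-o))
g=plane(c,(445.68,285.71),90)
co=[plane(c,(415+(u+.5)/10-.5,260+(v+.5)/10-.5),45) for u,v in [(105,107),(388,90),(432,452),(140,475)]]
print("gauge",g,"\nstand",np.round(co,1),np.mean(co,0),[np.linalg.norm(co[i]-co[i-1]) for i in range(4)])
# stand yaw: long 90 axis= local x ; edges
e1=(co[0]-co[3])+(co[1]-co[2]); print("stand yaw",np.arctan2(e1[1],e1[0]))
# cross-check in scene view
im=s["pixels"]; print("scene px pred: gauge",proj(s,g),"bolts",[proj(s,b).round(1) for b in B],"slot",proj(s,sl))
hsv=cv2.cvtColor(im,cv2.COLOR_RGB2HSV).astype(int)
big=np.hstack([cv2.resize(im[210:260,195:240],None,fx=8,fy=8,interpolation=cv2.INTER_CUBIC)[:400], cv2.resize(im[205:255,388:438],None,fx=8,fy=8,interpolation=cv2.INTER_CUBIC)])
cv2.imwrite("pics/c.png",big[...,::-1])
E
```

```text
bolts [[443.6 130.1  63. ]
 [461.8  42.4  63. ]
 [480.2 -44.8  63. ]] dists 89.63288487884314 89.0667772118264
machine yaw 0.20663551295475172 origin [494.15038223  49.33512461]
slot [453.37445933 245.44719137  60.        ] in machine [  0.32746466 200.30604431]
handle 1 [500.5722502  141.70282833  75.        ] [25.23616515 89.08517861]
handle 2 [517.43026345  55.46497819  75.        ] [24.04229297  1.22316135]
handle 3 [536.09707653 -33.64162802  75.        ] [ 24.03016416 -89.8176923 ]
gauge [ 451.35103184 -307.04821292   90.        ] 
stand [[ 493.5 -269.    45. ]
 [ 498.6 -339.1   45. ]
 [ 409.6 -346.    45. ]
 [ 403.1 -274.8   45. ]] [ 451.21124622 -307.24016682   45.        ] [np.float64(90.6306135030841), np.float64(70.23720622524884), np.float64(89.25846862787101), np.float64(71.50387397560542)]
stand yaw 0.07058892509346953
scene px pred: gauge [211.77808971 220.64496788] bolts [array([369.2, 220.4]), array([339. , 225.1]), array([308.1, 230. ])] slot [410.1634471  221.15037855]
```

View pics/c.png

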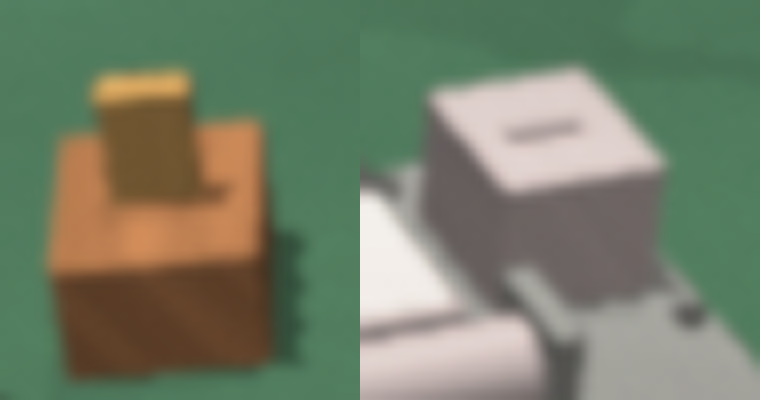

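Cross-check in the scene view: gauge top at (212.3,220.3) vs predicted (211.8,220.6), slot at (410.5,220.9) vs predicted (410.2,221.2). The positions hold.

```bash
cat > go.py <<'E'
# usage: go.py x y z yaw [x y z yaw ...]: shift/turn in present tool axes to each downward-pointing target
import sys; from h import *
o=get_obs(); T=R.from_euler("xyz",o["tcp_rot"])
print("t",round(o["time"],2),"at",o["tool_pos"].round(1),o["tcp_rot"].round(3),"F",o["contact_force"].round(1),"w",round(o["grip_width"],1),"ff",round(o["finger_force"],1))
a=list(map(float,sys.argv[1:]))
for i in range(0,len(a),4):
    d=T.inv().apply(np.array(a[i:i+3])-o["tool_pos"])/1000
    print(d.round(4).tolist(),(T.inv()*R.from_euler("xyz",[np.pi,0,a[i+3]])).as_rotvec().round(3).tolist())
E
python3 go.py 480 100 200 1.9 451.3 -307.1 150 1.641
```

```text
t 0.25 at [149.4 503.1 226.4] [-3.141 -0.     2.853] F [0.2 0.6 0.4] w 91.7 ff 0.0
[-0.4317, -0.2922, 0.0266] [-0.001, 0.0, 0.953]
[-0.5201, -0.6906, 0.0768] [-0.001, 0.0, 1.212]
```

```bash
python3 -m pendant '{"dp":[[-0.432,-0.292,0.027],[-0.432,-0.292,0.027],[-0.432,-0.292,0.027],[-0.432,-0.292,0.027],[-0.432,-0.292,0.027],[-0.432,-0.292,0.027],[-0.432,-0.292,0.027],[-0.432,-0.292,0.027]],"rotation":[[0,0,0.953],[0,0,0.953],[0,0,0.953],[0,0,0.953],[0,0,0.953],[0,0,0.953],[0,0,0.953],[0,0,0.953]]}' 0.06
python3 go.py 451.3 -307.1 150 1.641
```

```text
time: 1.25
tool_pos: [467.5, 115.6, 200.9]
tcp_rot: [3.141, -0.0, 1.9]
contact_force: [-0.1, 0.6, -0.1]
grip_width: 60.1
finger_force: 0.0
t 1.25 at [467.5 115.6 200.9] [ 3.141 -0.     1.9  ] F [-0.1  0.6 -0.1] w 60.1 ff 0.0
[-0.3948, -0.1519, 0.0507] [0.001, -0.0, 0.259]
```

```bash
python3 -m pendant '{"dp":[[-0.39,-0.14,0.05],[-0.39,-0.14,0.05],[-0.39,-0.14,0.05],[-0.39,-0.14,0.05],[-0.39,-0.14,0.05],[-0.39,-0.14,0.05],[-0.39,-0.14,0.05],[-0.39,-0.14,0.05]],"rotation":[[0,0,0.259],[0,0,0.259],[0,0,0.259],[0,0,0.259],[0,0,0.259],[0,0,0.259],[0,0,0.259],[0,0,0.259]]}'
python3 -m pendant '{"dp":[[0,0,0],[0,0,0],[0,0,0]],"rotation":[[0,0,0],[0,0,0],[0,0,0]]}' 
python3 go.py 451.3 -307.1 100 1.641 451.3 -307.1 51 1.641
```

```text
time: 2.25
tool_pos: [459.3, -299.6, 150.0]
tcp_rot: [-3.141, -0.0, 1.637]
contact_force: [0.7, 0.0, -0.5]
grip_width: 60.0
finger_force: 0.0
time: 2.62
tool_pos: [460.3, -295.9, 151.2]
tcp_rot: [3.141, 0.0, 1.642]
contact_force: [0.2, 0.1, 0.1]
grip_width: 60.0
finger_force: 0.0
t 2.62 at [ 460.3 -295.9  151.2] [3.141 0.    1.642] F [0.2 0.1 0.1] w 60.0 ff 0.0
[-0.0105, -0.0098, 0.0512] [0.0, 0.0, 0.001]
[-0.0105, -0.0098, 0.1002] [0.0, 0.0, 0.001]
```

```bash
python3 -m pendant '{"dp":[[-0.0105,-0.0098,0.02],[-0.0105,-0.0098,0.05],[-0.0105,-0.0098,0.05],[-0.0105,-0.0098,0.05],[-0.0105,-0.0098,0.05]],"rotation":[[0,0,0],[0,0,0],[0,0,0],[0,0,0],[0,0,0]]}'
python3 go.py 451.3 -307.1 51 1.641
```

```text
time: 3.25
tool_pos: [451.6, -308.3, 102.2]
tcp_rot: [3.14, 0.002, 1.641]
contact_force: [-0.1, 0.1, 0.6]
grip_width: 60.2
finger_force: 0.0
t 3.25 at [ 451.6 -308.3  102.2] [3.140e+00 2.000e-03 1.641e+00] F [-0.1  0.1  0.6] w 60.2 ff 0.0
[0.0013, -0.0003, 0.0511] [0.002, 0.002, 0.0]
```

```bash
python3 -m pendant '{"dp":[[0.0008,0,0.02],[0.0008,0,0.04],[0.0008,0,0.051],[0.0008,0,0.051],[0.0008,0,0.051]],"rotation":[[0,0,0],[0,0,0],[0,0,0],[0,0,0],[0,0,0]]}'
python3 -m pendant '{"dp":[[0,0,0],[0,0,0],[0,0,0],[0,0,0],[0,0,0],[0,0,0]],"rotation":[[0,0,0],[0,0,0],[0,0,0],[0,0,0],[0,0,0],[0,0,0]]}' 0.005
python3 go.py 451.3 -307.1 150 1.641
```

```text
time: 3.88
tool_pos: [451.3, -307.6, 50.6]
tcp_rot: [3.141, 0.001, 1.641]
contact_force: [0.5, -0.2, 0.3]
grip_width: 59.9
finger_force: 0.0
time: 4.62
tool_pos: [450.8, -307.2, 49.8]
tcp_rot: [-3.142, -0.0, 1.641]
contact_force: [0.6, -0.3, 1.0]
grip_width: 14.0
finger_force: 30.0
t 4.62 at [ 450.8 -307.2   49.8] [-3.142 -0.     1.641] F [ 0.6 -0.3  1. ] w 14.0 ff 30.0
[0.0001, 0.0005, -0.1002] [-0.0, -0.0, -0.0]
```

```bash
python3 -m pendant '{"dp":[[0,0,-0.03],[0,0,-0.06],[0,0,-0.1],[0,0,-0.1],[0,0,-0.1]],"rotation":[[0,0,0],[0,0,0],[0,0,0],[0,0,0],[0,0,0]]}'
python3 go.py 453.2 -20 150 1.7 453.2 245.3 150 1.777
```

```text
time: 5.25
tool_pos: [450.4, -306.8, 149.0]
tcp_rot: [-3.141, -0.001, 1.641]
contact_force: [-0.1, 0.4, -1.3]
grip_width: 14.0
finger_force: 30.0
t 5.25 at [ 450.4 -306.8  149. ] [-3.141e+00 -1.000e-03  1.641e+00] F [-0.1  0.4 -1.3] w 14.0 ff 30.0
[0.2859, 0.0229, -0.0007] [-0.001, -0.001, -0.059]
[0.5506, 0.0414, -0.0004] [-0.001, -0.001, -0.136]
```

```bash
python3 -m pendant '{"dp":[[0.04,0.003,0],[0.09,0.007,0],[0.14,0.011,0],[0.19,0.015,0],[0.24,0.018,0],[0.29,0.022,0],[0.34,0.026,0],[0.39,0.03,0]],"rotation":[[0,0,0],[0,0,-0.02],[0,0,-0.04],[0,0,-0.06],[0,0,-0.08],[0,0,-0.1],[0,0,-0.12],[0,0,-0.136]]}'
python3 -m pendant '{"dp":[[0.04,-0.009,0],[0.08,-0.009,0],[0.12,-0.01,0],[0.15,-0.01,0],[0.155,-0.01,0],[0.155,-0.01,0],[0.155,-0.01,0],[0.155,-0.01,0]],"rotation":[[0,0,0],[0,0,0],[0,0,0],[0,0,0],[0,0,0],[0,0,0],[0,0,0],[0,0,0]]}'
python3 go.py 453.2 245.3 110 1.777
```

```text
time: 6.25
tool_pos: [452.4, 85.4, 148.4]
tcp_rot: [-3.139, -0.001, 1.777]
contact_force: [2.5, -0.1, -0.7]
grip_width: 13.9
finger_force: 30.0
time: 7.25
tool_pos: [412.3, 232.7, 149.8]
tcp_rot: [-3.141, 0.0, 1.775]
contact_force: [0.2, -1.1, -1.4]
grip_width: 13.9
finger_force: 30.0
t 7.25 at [412.3 232.7 149.8] [-3.141  0.     1.775] F [ 0.2 -1.1 -1.4] w 13.9 ff 30.0
[0.004, 0.0426, 0.0398] [-0.0, 0.0, -0.002]
```

```bash
python3 -m pendant '{"dp":[[0.002,0.02,0.01],[0.004,0.0426,0.02],[0.004,0.0426,0.038],[0.004,0.0426,0.038],[0.004,0.0426,0.038],[0.004,0.0426,0.038]],"rotation":[[0,0,0],[0,0,0],[0,0,-0.002],[0,0,-0.002],[0,0,-0.002],[0,0,-0.002]]}'
python3 - <<'E'
from h import *
for n,b in (("top",(195,255,250,310)),("scene",(385,180,440,240))):
    c=vision.capture(n); im=c["pixels"]; x0,y0,x1,y1=b
    if n=="top": A=cv2.resize(im[y0:y1,x0:x1],(400,400),interpolation=cv2.INTER_CUBIC)
    else: Bm=cv2.resize(im[y0:y1,x0:x1],(366,400),interpolation=cv2.INTER_CUBIC)
    o=get_obs(); print(n,"slot",proj(c,[453.2,245.3,60]).round(1),"tip expected",proj(c,list(o["tool_pos"][:2])+[o["tool_pos"][2]-40]).round(1))
cv2.imwrite("pics/d.png",np.hstack([A,Bm])[...,::-1])
E
python3 go.py 453.2 245.3 100 1.777
```

```text
time: 8.0
tool_pos: [453.2, 246.2, 112.7]
tcp_rot: [3.14, -0.0, 1.779]
contact_force: [0.1, -0.3, -1.1]
grip_width: 13.8
finger_force: 30.0
top slot [216.8 283.1] tip expected [215.2 282.6]
scene slot [410.1 221.1] tip expected [410.8 217.2]
t 8.1 at [453.1 246.3 112.5] [ 3.14  -0.     1.779] F [ 0. -0. -1.] w 13.7 ff 30.0
[-0.001, -0.0001, 0.0125] [0.001, -0.0, 0.002]
```

View pics/d.png

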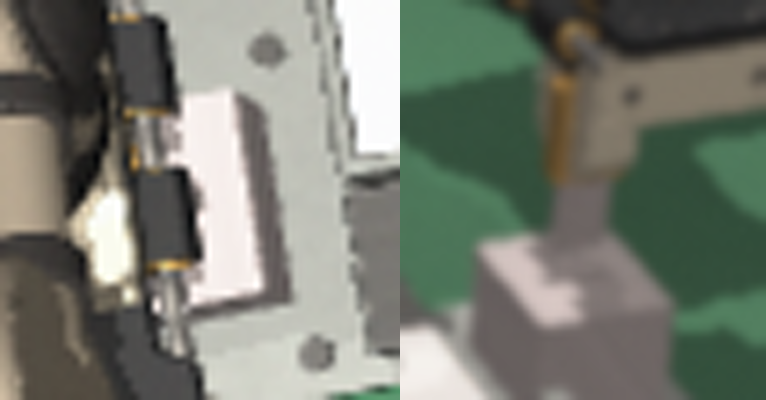

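The blade tip hangs straight over the slot (scene crop blade at (580,245), within about 1 px of the slot), so I descend slowly.

```bash
python3 -m pendant '{"dp":[[-0.0015,0,0.002],[-0.0015,0,0.006],[-0.0015,0,0.01],[-0.0015,0,0.013],[-0.0015,0,0.016],[-0.0015,0,0.019],[-0.0015,0,0.022],[-0.0015,0,0.022]],"rotation":[[0,0,0.002],[0,0,0.002],[0,0,0.002],[0,0,0.002],[0,0,0.002],[0,0,0.002],[0,0,0.002],[0,0,0.002]]}'
python3 go.py 453.2 244.8 66 1.777
```

```text
time: 9.1
tool_pos: [453.1, 244.7, 89.6]
tcp_rot: [-3.141, 0.0, 1.777]
contact_force: [-0.6, 0.4, -0.9]
grip_width: 13.8
finger_force: 30.0
t 9.1 at [453.1 244.7  89.6] [-3.141  0.     1.777] F [-0.6  0.4 -0.9] w 13.8 ff 30.0
[0.0001, 0.0002, 0.0236] [-0.0, 0.0, -0.0]
```

```bash
python3 -m pendant '{"dp":[[0,0,0.004],[0,0,0.009],[0,0,0.014],[0,0,0.019],[0,0,0.023],[0,0,0.0245],[0,0,0.0245]],"rotation":[[0,0,0],[0,0,0],[0,0,0],[0,0,0],[0,0,0],[0,0,0],[0,0,0]]}'
python3 go.py 453.2 244.8 65 1.777
```

```text
time: 9.98
tool_pos: [453.2, 244.7, 65.3]
tcp_rot: [-3.142, -0.0, 1.777]
contact_force: [0.0, -0.0, -0.5]
grip_width: 13.9
finger_force: 30.0
t 9.97 at [453.2 244.7  65.3] [-3.142 -0.     1.777] F [ 0.  -0.  -0.5] w 13.9 ff 30.0
[0.0001, 0.0, 0.0003] [-0.0, -0.0, -0.0]
```

Nearly there; press down lightly until contact.

```bash
python3 -m pendant '{"dp":[[0,0,0.001],[0,0,0.001],[0,0,0.0015],[0,0,0.0015]],"rotation":[[0,0,0],[0,0,0],[0,0,0],[0,0,0]]}'
```

```text
time: 10.48
tool_pos: [453.4, 244.8, 64.8]
tcp_rot: [3.141, -0.0, 1.777]
contact_force: [-2.3, -1.9, 8.3]
grip_width: 13.8
finger_force: 30.0
```

Shoulder is seated (8 N). Release and retreat.

```bash
python3 -m pendant '{"dp":[[0,0,0],[0,0,0],[0,0,0],[0,0,0],[0,0,0]],"rotation":[[0,0,0],[0,0,0],[0,0,0],[0,0,0],[0,0,0]]}' 0.05
python3 -m pendant '{"dp":[[0,0,-0.02],[0,0,-0.05],[0,0,-0.085],[0,0,-0.085],[0,0,-0.085]],"rotation":[[0,0,0],[0,0,0],[0,0,0],[0,0,0],[0,0,0]]}'
python3 go.py 443.4 130.3 150 1.777 443.4 130.3 110 1.777
```

```text
time: 11.1
tool_pos: [453.2, 244.7, 63.8]
tcp_rot: [-3.142, -0.0, 1.777]
contact_force: [0.7, -0.0, -0.2]
grip_width: 49.6
finger_force: 0.0
time: 11.72
tool_pos: [452.7, 244.6, 148.2]
tcp_rot: [-3.141, 0.0, 1.777]
contact_force: [-0.5, -0.0, -0.1]
grip_width: 49.7
finger_force: 0.0
t 11.72 at [452.7 244.6 148.2] [-3.141  0.     1.777] F [-0.5 -0.  -0.1] w 49.7 ff 0.0
[-0.1099, -0.0325, -0.0017] [-0.001, 0.0, -0.0]
[-0.1099, -0.0325, 0.0383] [-0.001, 0.0, -0.0]
```

```bash
python3 -m pendant '{"dp":[[-0.04,-0.012,0],[-0.085,-0.025,0],[-0.11,-0.0325,0],[-0.11,-0.0325,0.03],[-0.11,-0.0325,0.06],[-0.11,-0.0325,0.074],[-0.11,-0.0325,0.074],[-0.11,-0.0325,0.074]],"rotation":[[0,0,0],[0,0,0],[0,0,0],[0,0,0],[0,0,0],[0,0,0],[0,0,0],[0,0,0]]}' 0
python3 go.py 443.4 130.3 63 1.777
```

```text
time: 12.72
tool_pos: [444.4, 130.6, 75.4]
tcp_rot: [3.141, 0.0, 1.777]
contact_force: [-1.1, 0.4, 0.1]
grip_width: 0.6
finger_force: 0.0
t 12.72 at [444.4 130.6  75.4] [3.141 0.    1.777] F [-1.1  0.4  0.1] w 0.6 ff 0.0
[-0.0001, -0.001, 0.0124] [0.001, 0.0, -0.0]
```

```bash
python3 -m pendant '{"dp":[[0,0,0.005],[0,0,0.01],[0,0,0.012],[0,0,0.013],[0,0,0.0135],[0,0,0.014],[0,0,0.014]],"rotation":[[0,0,0],[0,0,0],[0,0,0],[0,0,0],[0,0,0],[0,0,0],[0,0,0]]}'
```

```text
time: 13.6
tool_pos: [443.7, 130.4, 60.9]
tcp_rot: [-3.141, -0.0, 1.777]
contact_force: [-1.9, 0.7, 2.4]
grip_width: 0.6
finger_force: 1.2
```

```bash
python3 -m pendant '{"dp":[[0,0,0.0005],[0,0,0.001],[0,0,0.0015],[0,0,0.0015]],"rotation":[[0,0,0],[0,0,0],[0,0,0],[0,0,0]]}'
```

```text
time: 14.1
tool_pos: [444.0, 130.4, 59.3]
tcp_rot: [3.141, -0.0, 1.777]
contact_force: [-0.2, -0.3, -0.3]
grip_width: 0.5
finger_force: 0.0
```

```bash
python3 -m pendant '{"dp":[[0,0,0.001],[0,0,0.002],[0,0,0.003],[0,0,0.0035],[0,0,0.0035]],"rotation":[[0,0,0],[0,0,0],[0,0,0],[0,0,0],[0,0,0]]}'
```

```text
time: 14.72
tool_pos: [444.1, 130.4, 56.2]
tcp_rot: [3.141, 0.0, 1.777]
contact_force: [-2.6, -0.8, 5.9]
grip_width: 0.2
finger_force: 3.2
```

```bash
python3 -m pendant '{"dp":[[0,0,0.0005],[0,0,0.0008],[0,0,0.0008]],"rotation":[[0,0,0],[0,0,0],[0,0,0]]}'
python3 -m pendant '{"dp":[[0,0,-0.03],[0,0,-0.07],[0,0,-0.095],[0,0,-0.095],[0,0,-0.095]],"rotation":[[0,0,0],[0,0,0],[0,0,0],[0,0,0],[0,0,0]]}'
python3 - <<'E'
from h import *
c=vision.capture("scene");im=c["pixels"]
cv2.imwrite("pics/e.png",cv2.resize(im[200:290,280:440],None,fx=5,fy=5,interpolation=cv2.INTER_CUBIC)[...,::-1])
E
python3 go.py 500.0 142.0 150 3.348
```

```text
time: 15.1
tool_pos: [444.2, 130.4, 56.1]
tcp_rot: [3.14, 0.0, 1.777]
contact_force: [-4.3, -1.6, 15.1]
grip_width: 0.4
finger_force: 7.2
time: 15.72
tool_pos: [443.4, 130.3, 149.1]
tcp_rot: [-3.14, -0.0, 1.777]
contact_force: [0.1, 0.5, -0.6]
grip_width: 0.4
finger_force: 0.0
t 15.78 at [443.2 130.3 148.9] [-3.139 -0.     1.777] F [-0.2  0.6 -1. ] w 0.7 ff 0.0
[-0.0002, 0.058, -0.0013] [-0.001, -0.002, -1.571]
```

View pics/e.png

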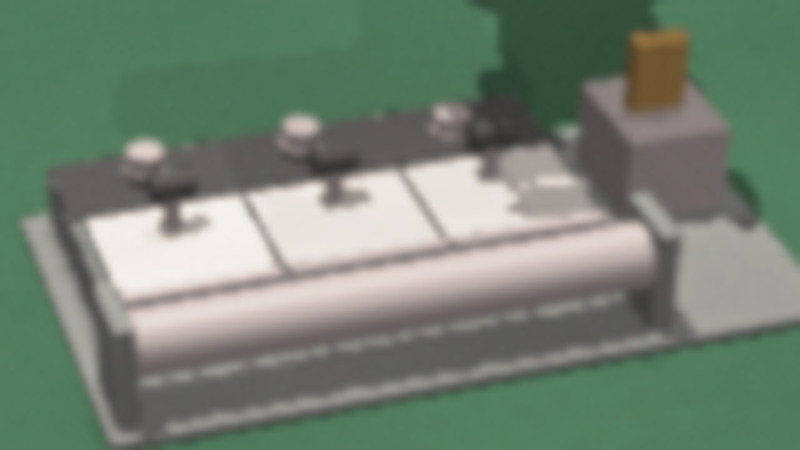

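Bolt 1 (crop (450,120)) has sunk compared with the others, and the gauge stands fully home in the block. T-handles 2 and 3 are at about crop (333,160) and (173,188); next I get the handle height.

```bash
python3 - <<'E'
from h import *
s=vision.capture("scene"); c=vision.capture("top")
hsv=cv2.cvtColor(s["pixels"],cv2.COLOR_RGB2HSV).astype(int)
for n,t,k in ((2,(294,257.0),(346.2,231.6)),(3,(330.5,249.9),(314.2,237.2))):
    o1,d1=ray(c,t);o2,d2=ray(s,k)
    A=np.c_[d1,-d2]; l=np.linalg.lstsq(A,o2-o1,rcond=None)[0]; p,q=o1+d1*l[0],o2+d2*l[1]
    print(n,p.round(1),q.round(1))
for z in (65,70,75,80): print(z,proj(s,[518.6,54.5,z]).round(1),proj(s,[537.1,-33.6,z]).round(1),proj(s,[500.2,142.5,z]).round(1))
E
```

```text
2 [518.1  55.4  75.7] [518.1  56.   75.7]
3 [536.9 -33.6  74.8] [537.  -31.1  74.8]
65 [345.6 235.1] [313.3 240.4] [376.9 230. ]
70 [345.6 233.5] [313.3 238.8] [377.  228.4]
75 [345.7 231.9] [313.2 237.2] [377.1 226.9]
80 [345.7 230.4] [313.2 235.6] [377.2 225.3]
```

```bash
python3 -m pendant '{"dp":[[0,0.01,0],[0,0.03,0],[0,0.05,0],[0,0.058,0],[0,0.058,0],[0,0.058,0],[0,0.058,0],[0,0.058,0]],"rotation":[[0,0,-1.571],[0,0,-1.571],[0,0,-1.571],[0,0,-1.571],[0,0,-1.571],[0,0,-1.571],[0,0,-1.571],[0,0,-1.571]]}' 0.05
python3 -m pendant '{"dp":[[0,0,0],[0,0,0],[0,0,0]],"rotation":[[0,0,-0.15],[0,0,-0.15],[0,0,-0.15]]}'
python3 go.py 500.3 142.3 100 3.348
```

```text
time: 16.88
tool_pos: [500.3, 142.2, 149.0]
tcp_rot: [3.141, -0.002, -3.0]
contact_force: [-0.0, 0.3, 0.1]
grip_width: 49.9
finger_force: 0.0
time: 17.25
tool_pos: [500.5, 142.3, 149.6]
tcp_rot: [3.141, -0.001, -2.859]
contact_force: [0.7, -0.2, -0.6]
grip_width: 50.4
finger_force: 0.0
t 17.25 at [500.5 142.3 149.6] [ 3.141e+00 -1.000e-03 -2.859e+00] F [ 0.7 -0.2 -0.6] w 50.4 ff 0.0
[0.0001, 0.0001, 0.0496] [0.0, -0.001, 0.076]
```

Two-view handle height is about 75 mm, so TCP goes to z ≈ 59.

```bash
python3 -m pendant '{"dp":[[0,0,0.02],[0,0,0.04],[0,0,0.06],[0,0,0.075],[0,0,0.085],[0,0,0.09],[0,0,0.09]],"rotation":[[0,0,0.076],[0,0,0.076],[0,0,0.076],[0,0,0.076],[0,0,0.076],[0,0,0.076],[0,0,0.076]]}'
python3 -m pendant '{"dp":[[0,0,0],[0,0,0],[0,0,0],[0,0,0],[0,0,0]],"rotation":[[0,0,0],[0,0,0],[0,0,0],[0,0,0],[0,0,0]]}' 0.015
python3 go.py
```

```text
time: 18.12
tool_pos: [500.7, 142.3, 60.1]
tcp_rot: [3.142, 0.0, -2.933]
contact_force: [-0.7, -0.4, 0.1]
grip_width: 50.2
finger_force: 0.0
time: 18.75
tool_pos: [500.3, 144.6, 60.4]
tcp_rot: [3.138, 0.001, -2.933]
contact_force: [-2.7, 11.5, 1.9]
grip_width: 23.6
finger_force: 30.0
t 18.75 at [500.3 144.6  60.4] [ 3.138e+00  1.000e-03 -2.933e+00] F [-2.7 11.5  1.9] w 23.6 ff 30.0
```

Bar is pinched (23.6 mm). Lift along the hinge arc, relieving the 2 mm side offset.

```bash
python3 -m pendant '{"dp":[[0,0.002,0],[-0.0014,0.002,-0.0025],[-0.0028,0.002,-0.0049],[-0.0061,0.002,-0.0096],[-0.0097,0.002,-0.014],[-0.0138,0.002,-0.018],[-0.0181,0.002,-0.0217],[-0.0181,0.002,-0.0217]],"rotation":[[0,0,0],[0,0,0],[0,0,0],[0,0,0],[0,0,0],[0,0,0],[0,0,0],[0,0,0]]}'
```

```text
time: 19.75
tool_pos: [517.0, 148.2, 81.5]
tcp_rot: [3.141, -0.003, -2.932]
contact_force: [-3.0, 5.1, -2.3]
grip_width: 23.5
finger_force: 30.0
```

```bash
python3 -m pendant '{"dp":[[-0.0047,0.001,-0.0033],[-0.0096,0.001,-0.0061],[-0.0148,0.001,-0.0086],[-0.0201,0.001,-0.0105],[-0.0201,0.001,-0.0105],[-0.0201,0.001,-0.0105],[-0.0201,0.001,-0.0105]],"rotation":[[0,0,0],[0,0,0],[0,0,0],[0,0,0],[0,0,0],[0,0,0],[0,0,0]]}'
python3 - <<'E'
from h import *
c=vision.capture("scene");im=c["pixels"]
cv2.imwrite("pics/f.png",cv2.resize(im[180:280,280:440],None,fx=5,fy=5,interpolation=cv2.INTER_CUBIC)[...,::-1])
E
```

```text
time: 20.62
tool_pos: [537.9, 152.7, 92.8]
tcp_rot: [-3.141, 0.001, -2.932]
contact_force: [-2.5, -4.3, 2.3]
grip_width: 23.9
finger_force: 30.0
```

View pics/f.png

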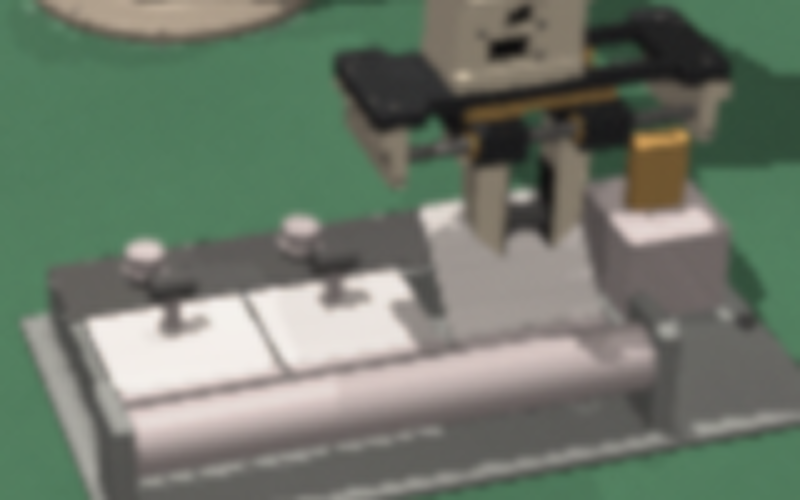

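The picture shows cover 1 tilted about 45° with its bar pinched at about (525,215). Covers 2 and 3 are shut and the gauge is home at about (658,170).

```bash
python3 -c "
from plant import workorder
print(workorder.close_job())"
```

```text
the job is handed in; nothing more can be done
None
```

The job is handed in, with no verdict returned: the gauge is seated in the gap and let go, bolt 1 (left) sank about 7 mm when tapped so I left the others untapped, and cover 1 is pinched open at about 45° with covers 2 and 3 shut.

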